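# Seat a notched cap in a keyed jig and latch it

## Task

Take the orange printed cap out of the yellow tray by its rib, put it in the round blue nest of the jig and, pressing lightly, turn it until you feel its notch drop over the red key inside; let it down fully home, then push the jig's latch all the way in over it and let go. Be gentle: a light press of 5 to 10 N is enough to feel the key, and pressing the cap against the jig with over 45 N would damage it. Don't use the latch before the cap is home, and leave the other things on the bench where they are.

Things in the scene. Friction and masses are not known exactly. Their poses are not given: they have to be found in the camera images.
- cap_center (a point): Orange plastic cap, 60 to 130 g, 46 mm high: a round disc 56 mm across and 22 mm thick with a grip rib on top. One slot-like notch, 8.6 mm wide, is cut in from the rim on the cap's +x side through the whole disc, to 17 mm from the axis. This point is on the axis, half-way up (23 mm above the underside). It lies underside down in the tray. Grip 40 N does it no harm.
- cap_rib (a point): Centre of the cap's upright grip rib, on the cap's axis 34 mm above its underside: 30 mm long (along the cap's x), 14 mm wide (along y, the way to grip it), 24 mm high, standing on the disc's top.
- jig_nest (a point): Fixed jig with a round blue nest; this point is on the nest's axis at its inner floor, 14 mm above the table; axes are the jig's, z up. On the white floor stands a red key, 6 mm wide, 8 mm long (18.5 to 26.5 mm from the axis) and 9 mm high, clamped at a bearing that differs each time and is not reported: anywhere within 0.65 rad either side of the jig's +x axis.
- jig_mouth (a point): Centre of the nest's rim, 20 mm above its floor. Bore 58.4 mm across, 45-degree lead-in 3 mm wide. At a wrong angle the cap goes 11 mm in and rests on the key, underside 9 mm above the floor; with its notch over the key (within about 0.06 rad) it drops to the floor, disc top 2 mm above the rim. The key can thus be felt as the support giving way while turning. Nothing here is springy.
- latch (a joint): Slide latch on the jig's -x side: 0 = fully back (open), grows as it slides along the jig's +x towards the nest, 0.016 m = its stop (closed). It needs about 3 N and stays where it is left. Its steel tongue, 20 mm wide, 24 to 30 mm above the nest floor, then overlaps the cap's disc by 7 mm with 2 mm to spare above it; a cap that is not home blocks it.
- latch_post (a point): Centre of the latch's upright black push post: 12 mm along the jig's x, 26 mm across, 26 mm high (foot 30 mm, top 56 mm above the nest floor). It moves with the latch; 58 mm from the nest axis when open. Behind it (away from the nest) only the latch's guides, to 82 mm from the axis and no higher than 18 mm above the nest floor.
- tray: Fixed open yellow tray, 130 mm (x) by 190 mm (y), walls 20 mm high and 4 mm thick, floor 4 mm thick; origin under its centre, on the table.
- spacer: Loose aluminium ring, 36 mm across, 12 mm high, lying in the tray beside the cap; leave it there. Origin: centre of its underside.
- spool: Bystander: metal spool, 52 mm across, 40 mm high, origin at centre of underside.
- bottle: Bystander: clear bottle, 44 mm across, 110 mm high, origin at centre of underside.
- screwdriver: Bystander: screwdriver with red handle lying on the table.
- jar: Bystander: amber jar, 56 mm across, 60 mm high, origin at centre of underside.
- brush: Bystander: brush lying on the table.
- smallbox: Bystander: small carton 70 x 50 x 30 mm, origin at centre of underside.
Not all that is in view belongs to the job. There is more than one size of the part that bears cap_center; the job needs the smallest.

How it is judged:
On the way:
1. The cap is fully home in the nest (underside within 2.5 mm of the floor, centred within 3 mm) while the latch is still back (under 5 mm) (z of cap_center in the frame of jig_nest below 0.0255 m and horizontal distance between cap_center and jig_nest below 0.003 m and value of joint latch below 0.005 m), for 0.2 s.
At the end, for the whole second after the job is handed in: The cap rests fully home in the nest (underside within 2.5 mm of the nest floor, centred within 3 mm, upright within 0.08 rad), the latch is pushed in by more than 13 of its 16 mm, and the cap is released and at rest (z of cap_center in the frame of jig_nest below 0.0255 m and horizontal distance between cap_center and jig_nest below 0.003 m and angle between cap_center's own z axis and vertical below 0.08 rad and value of joint latch above 0.013 m and contact force between the fingers and cap below 0.1 N and linear speed of cap below 0.01 m/s); the robot touches nothing.
It fails at once if The cap is pressed against the jig with more than 45 N (all contacts between them added up) (contact force between cap and jig above 45 N).
It fails at once if The latch is pushed in (over 8 mm) while the cap is not home (value of joint latch above 0.008 m and z of cap_center in the frame of jig_nest above 0.027 m).
It fails at once if A bystander is moved by more than 30 mm (distance of any of spacer, spool, bottle, screwdriver, jar, brush, smallbox from where it was at the start of the episode above 0.03 m).
It also fails if it takes over 72 s, if anything falls off the work surface, if the arm or the gripper's body presses on something with over 40 N, if the wrist force passes 120 N, or if a joint passes its speed limit or range.

## Robot

A 6-joint arm with a two-finger parallel gripper is mounted at the origin on the work surface. World frame = base frame: x ahead of the robot, y to its left, z up, the work surface at z = 0. Lengths are in m, angles in rad, forces in N, time in s.
With the tool pointing down it reaches from about 0.375 to 0.9 m from the base axis. Payload 3.1 kg.
Tool frame: the origin (TCP) lies midway between the tips of the shut fingers; the grasp point (between the pads) lies 19 mm behind it (manip.hold_point_z is the distance from the TCP to the grasp point, in m); x points along the fingers, y is the direction in which the jaws open and shut, and the axes are right-handed (so a half turn about x gives the same grasp; the last joint's range is limited). The gripper opens to 85 mm and grips with 20 to 120 N. Pads are 22 mm wide; open, the fingers measure 114 mm over their backs; the gripper's body (76 mm by 85 mm) begins 54 mm behind the grasp point. The pads swing forward as they close: fully open they stand 13 mm farther back than shut.
Start: joints at [-1.411, 0.527, 1.433, -0, 1.181, -0.178], TCP at [0.207, -0.59, 0.231] pointing down, gripper open.
Joint ranges: [-3.08, 3.08], [-0.75, 2.2], [0.22, 2.44], [-1.43, 4.57], [0, 2.65], [-2.85, 2.85]. Speed limits (rad/s): [2.79, 2.79, 3.14, 3.14, 3.14, 3.14].

## Interface

Orientations are given as a unit quaternion [x, y, z, w].
In Python, from station import manip, snapshot gives the robot as it stands.
- The arm moves only by the tool play_rows, never from a script. Its argument "series" is a list of rows, each a list of 4 numbers: the shift along the tool's x, y, z in m, then the turn about the tool's x in degrees. In form: [[tx, ty, tz, spin], ...]. A call has 1 to 20 rows; each row is the pose to reach, as a shift and turn from the pose measured when the call began, along the tool's axes at that moment; what a row does not reach only later rows make up. A row lasts 1/10 s, in which the tool goes at most 50 mm and 8.59 degrees, less where a joint would pass 70% of its speed; a pose out of reach is approached as far as the arm can. A call with a gripper value outside its range is refused whole. "claw" is the opening in per cent of the stroke, from 0 (shut) to 100 (fully open), set as the call begins (left out, the last holds). The fingers move at their own pace and stop on an object; "force" is the grip in N (left out, the last holds). Time passes only in rows, so rows that repeat a pose let the fingers close. It gives the time, the measured TCP pose, the force and the opening at its end, in the units of the state.
- manip.sense(): the state, without advancing time (a new reading comes with each control period).
- snapshot(name): name is "scene" or "top" or "wrist"; returns a dict with "image" (384x512x3 uint8, blue, green, red), "depth" (384x512 float32, m along the optical axis (not along the pixel's ray), 0 where there is no reading), "fov_y" (degrees; the focal length in pixels is half the picture's height over the tangent of half this angle, whatever the lens; pixels are square), "cx", "cy" (the principal point, pixels), "R" (3x3) and "t" (3): a world point X has camera coordinates R X + t. Camera axes: x right, y down, z forward; pixel columns grow to the right and rows downward; lengths in m; the calibration is good to about 2 mm. A picture is of the moment at which its call begins.
- manip.sign_off(): hands the job in, once; it reports no verdict.
The state is a dict: "t": time; "q": joint angles; "qd": joint speeds; "tau": joint torques, N m; "tcp_pos": TCP position; "tool_rot": TCP orientation; "force": force on the tool from outside, world axes, zero at the start; "ft_torque": the same for the moment, N m; "finger_gap": opening from 0.0 (shut) to 1.0 (fully open).
Only numpy, scipy, OpenCV 4.12 (cv2) and the standard library are available. Lean on these libraries where they do the work, as an engineer would, in place of code of your own. Each camera call takes 0.05 s, during which the arm holds its last target.

## Working session

There is one attempt and no reset: what is moved stays moved. The work goes in short steps, Python scripts to look and compute and a tool call to move; the robot and the scene stay as the last step left them, time stands still between calls to the robot, and variables do not carry over. Pictures are saved under pics/ and viewed, and the job is handed in when it is done.

Besides the shell and the picture viewer there is one more tool, called after "Request:" as name(argument=value, ...), one argument or row to a line, values as JSON. play_rows: Moves the arm, as the interface text tells. Its arguments: {"type":"object","properties":{"series":{"type":"array","items":{"type":"array","items":{"type":"number"}}},"claw":{"type":"number"},"force":{"type":"number"}},"required":["series"]}

```bash
ls; mkdir -p pics; cat > h.py <<'E'
import numpy as np, cv2
from station import manip, snapshot
def K(s):
    f=s["image"].shape[0]/2/np.tan(np.radians(s["fov_y"])/2); return f,s["cx"],s["cy"]
def ray(s,u,v,z):
    f,cx,cy=K(s); R=np.array(s["R"]);t=np.array(s["t"])
    C=-R.T@t; d=R.T@np.array([(u-cx)/f,(v-cy)/f,1]); return C+d*(z-C[2])/d[2]
def cloud(s):
    f,cx,cy=K(s); R=np.array(s["R"]);t=np.array(s["t"]); D=s["depth"]
    v,u=np.mgrid[:D.shape[0],:D.shape[1]]
    P=np.stack([(u-cx)/f*D,(v-cy)/f*D,D],-1)-t
    return P@R
def proj(s,X):
    f,cx,cy=K(s); p=np.array(s["R"])@np.array(X)+np.array(s["t"]); return p[0]/p[2]*f+cx,p[1]/p[2]*f+cy
E
python3 - <<'E'
from h import *
import pickle
for n in ["scene","top","wrist"]:
    s=snapshot(n); cv2.imwrite(f"pics/{n}0.png",s["image"]); pickle.dump(s,open(f"{n}0.pkl","wb"))
    print(n,s["fov_y"],s["cx"],s["cy"],np.round(-np.array(s["R"]).T@s["t"],3),(s["depth"]>0).mean())
print(manip.sense(), manip.hold_point_z)
E
```

```text
pics
scene 44.13975689175233 264.36526512803863 187.6948946010579 [1.356 0.022 1.063] 0.9958953857421875
top 55.825122319040126 253.23822740441344 194.76316169437 [0.453 0.009 1.17 ] 0.99591064453125
wrist 64.87987658730839 254.69496494031014 189.12557256463825 [ 0.27  -0.566  0.373] 0.9962005615234375
{'t': 0.15, 'q': array([-1.41148254e+00,  5.28276214e-01,  1.43362958e+00,  1.43737737e-05,
        1.18137489e+00, -1.78506627e-01]), 'qd': array([-0.00088216, -0.00169829, -0.00238198,  0.00011129,  0.00146474,
        0.00158921]), 'tau': array([ 5.00788592e-04, -4.42743087e+01, -1.78276724e+01, -2.51421761e-04,
        5.60921631e-03, -2.81880716e-06]), 'tcp_pos': array([ 0.20708338, -0.5891111 ,  0.23053704]), 'tool_rot': array([ 0.69705413,  0.11946521, -0.69703328,  0.11827174]), 'force': array([-0.06162174, -0.44530736,  0.03138405]), 'ft_torque': array([0.04966973, 0.03190013, 0.00781748]), 'finger_gap': 1.0018998563378196} 0.0187
```

View pics/top0.png

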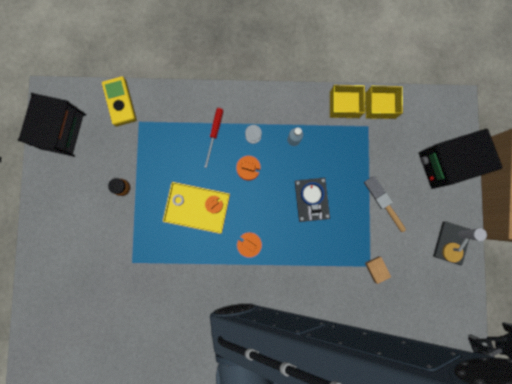

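View pics/scene0.png

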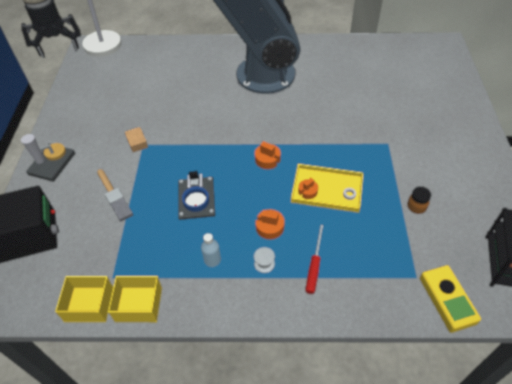

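View pics/wrist0.png

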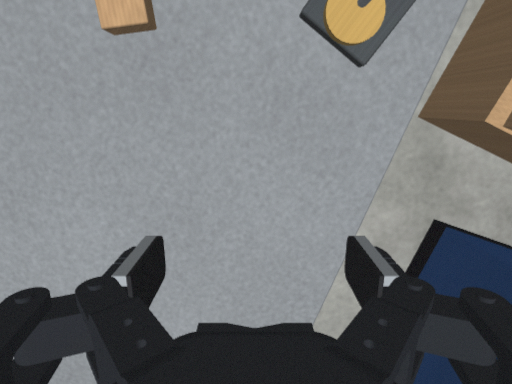

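The candidates for the cap in the top view are the orange discs at (248,168), (249,245) and (214,204). Only the last is in the yellow tray, and it looks the smallest. The jig is at (312,199), with its latch towards the bottom of the picture. I'll measure them and view a crop.

```bash
python3 - <<'E'
from h import *
import pickle
for n in ["top","scene"]:
    s=pickle.load(open(f"{n}0.pkl","rb")); im=s["image"]; P=cloud(s)
    hsv=cv2.cvtColor(im,cv2.COLOR_BGR2HSV)
    m=cv2.inRange(hsv,(5,150,120),(16,255,255))
    k,l,st,c=cv2.connectedComponentsWithStats(m)
    for i in range(1,k):
        if st[i,4]>60:
            Q=P[l==i]; 
            top=Q[Q[:,2]>Q[:,2].max()-.006]
            print(n,c[i].round(1),st[i],"ray z=.03",ray(s,*c[i],.03).round(3),"zmax",Q[:,2].max().round(4),"span",np.ptp(Q[:,:2],axis=0).round(3),"mean top",top.mean(0).round(3))
    a=cv2.minAreaRect(np.argwhere(cv2.inRange(hsv,(22,150,120),(32,255,255))[150:250,130:260]>0)[:,::-1].astype(np.float32)+[130,150] if n=="top" else np.float32([[0,0],[1,1],[0,1]]))
    print(a)
s=pickle.load(open("top0.pkl","rb"));im=s["image"]
a=cv2.resize(im[140:270,150:280],(520,520),interpolation=cv2.INTER_CUBIC)
b=cv2.resize(im[170:230,280:345],(563,520),interpolation=cv2.INTER_CUBIC)[:,:280*2]
cv2.imwrite("pics/crop_a.png",a);cv2.imwrite("pics/crop_b.png",b)
E
```

```text
top [247.6 167.5] [237 156  23  24 395] ray z=.03 [0.647 0.017 0.03 ] zmax 1.1701 span [0.231 0.07 ] mean top [0.453 0.009 1.17 ]
top [213.2 204.4] [206 196  17  17 205] ray z=.03 [0.527 0.123 0.03 ] zmax 0.0554 span [0.051 0.051] mean top [0.53  0.122 0.051]
top [249.3 244.8] [238 233  23  24 402] ray z=.03 [0.403 0.007 0.03 ] zmax 1.1701 span [0.084 0.069] mean top [0.453 0.009 1.17 ]Traceback (most recent call last):
  File "<stdin>", line 13, in <module>
cv2.error: OpenCV(4.12.0) /io/opencv/modules/imgproc/src/convhull.cpp:143: error: (-215:Assertion failed) total >= 0 && (depth == CV_32F || depth == CV_32S) in function 'convexHull'
```

```bash
python3 - <<'E'
from h import *
import pickle
s=pickle.load(open("top0.pkl","rb"));im=s["image"]
a=cv2.resize(im[140:270,150:280],(390,390),interpolation=cv2.INTER_CUBIC)
b=cv2.resize(im[170:230,285:345],(390,390),interpolation=cv2.INTER_CUBIC)
cv2.imwrite("pics/crop_a.png",np.hstack([a,b]))
for nm,u,v,z in [("jig",312.5,195,.03),("bottle",296,135,.05),("jigcorner1",297,180,0.02),("jc2",323,179,.02),("jc3",329,217,.02),("jc4",300,221,.02)]: print(nm,ray(s,u,v,z).round(3))
R=cv2.Rodrigues(np.zeros(3))[0]
from scipy.spatial.transform import Rotation as Ro
print(Ro.from_quat(manip.sense()["tool_rot"]).as_matrix().round(3))
w=pickle.load(open("wrist0.pkl","rb")); print(np.array(w["R"]).round(3))
E
```

```text
jig [ 0.562 -0.19   0.03 ]
bottle [ 0.75  -0.134  0.05 ]
jigcorner1 [ 0.611 -0.142  0.02 ]
jc2 [ 0.616 -0.226  0.02 ]
jc3 [ 0.494 -0.244  0.02 ]
jc4 [ 0.48  -0.152  0.02 ]
[[-0.     0.331 -0.943]
 [ 0.002 -0.943 -0.331]
 [-1.    -0.002 -0.   ]]
[[ 0.331 -0.943 -0.002]
 [-0.909 -0.32   0.266]
 [-0.251 -0.086 -0.964]]
```

View pics/crop_a.png

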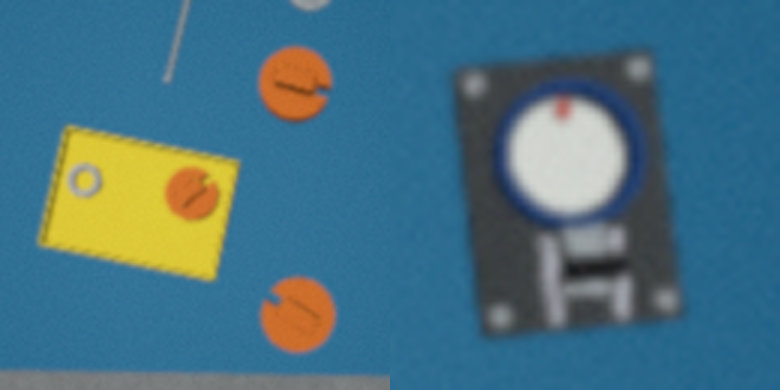

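The crop shows that the tray cap (about 54 mm across) is clearly smaller than the other two (about 72 mm), so it is the right one. Its notch points up and to the right. In the nest, the key appears near the top. I'll look at the jig first with the wrist camera.

Request:
play_rows(
  series=[
    [0, -0.013, -0.022, 0],
    [0.005, -0.035, -0.06, 0],
    [0.01, -0.058, -0.1, 0],
    [0.016, -0.08, -0.14, 0],
    [0.022, -0.104, -0.18, 0],
    [0.028, -0.127, -0.22, 0],
    [0.034, -0.15, -0.26, 0],
    [0.04, -0.173, -0.3, 0],
    [0.045, -0.196, -0.34, 0],
    [0.05, -0.22, -0.38, 0],
    [0.055, -0.24, -0.42, 0],
    [0.06, -0.257, -0.445, 0],
    [0.06, -0.263, -0.455, 0],
    [0.06, -0.263, -0.455, 0],
    [0.06, -0.263, -0.455, 0],
  ],
  claw=100,
)

```text
t: 1.65
tcp_pos: [0.5487, -0.1908, 0.1711]
tool_rot: [-0.697, -0.119, 0.697, -0.118]
force: [-0.8, -0.7, -0.3]
finger_gap: 0.998
```

```bash
python3 - <<'E'
from h import *
import pickle
s=snapshot("wrist"); cv2.imwrite("pics/wrist1.png",s["image"]); pickle.dump(s,open("wrist1.pkl","wb"))
S=manip.sense();print(S["t"],S["tcp_pos"],S["q"].round(2))
E
```

```text
1.7 [ 0.54849992 -0.19127444  0.17124501] [-0.53  0.54  1.6   0.    0.99  0.71]
```

View pics/wrist1.png

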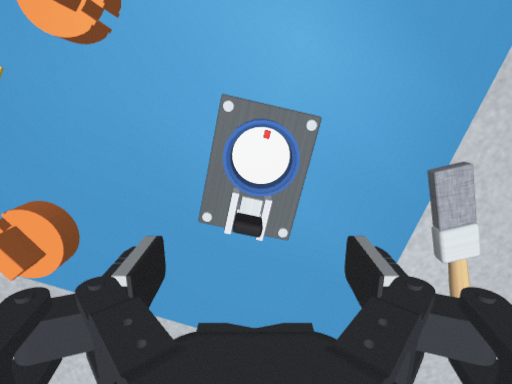

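The jig is seen clean: nest centre about (261,157), red key (267,134), latch post (247,225). I'll measure these.

```bash
cat > jig.py <<'E'
from h import *
import pickle,sys
s=pickle.load(open(sys.argv[1],"rb")); im=s["image"]; u0,v0=map(int,sys.argv[2:4])
hsv=cv2.cvtColor(im,cv2.COLOR_BGR2HSV)
W=70
sub=np.zeros(im.shape[:2],np.uint8); sub[v0-W:v0+W,u0-W:u0+W]=255
def comp(m,minA=20):
    k,l,st,c=cv2.connectedComponentsWithStats(m&sub); i=1+np.argmax(st[1:,4]); return (l==i).astype(np.uint8)*255
print("ringpix",hsv[v0,u0-36:u0-26].tolist())
def pts(m,z):
    c=max(cv2.findContours(m,cv2.RETR_EXTERNAL,cv2.CHAIN_APPROX_NONE)[0],key=cv2.contourArea)
    c=cv2.convexHull(c)[:,0]
    return np.array([ray(s,u,v,z)[:2] for u,v in c])
blue=cv2.inRange(hsv,(108,130,60),(125,255,170))
white=cv2.inRange(hsv,(0,0,150),(180,60,255)); red=cv2.inRange(hsv,(0,150,100),(6,255,255))|cv2.inRange(hsv,(174,150,100),(180,255,255))
for nm,m,z in [("blue outer z.034",blue,.034),("white floor z.014",comp(white|red),.014)]:
    m=comp(m); p=pts(m,z); 
    (c,r)=cv2.minEnclosingCircle(p.astype(np.float32)); A=np.c_[2*p,np.ones(len(p))]; x=np.linalg.lstsq(A,(p**2).sum(1),rcond=None)[0]
    print(nm,"enc",np.round(c,4),round(r,4),"fit",x[:2].round(4),np.sqrt(x[2]+x[:2]@x[:2]).round(4))
r=comp(red); M=cv2.moments(r,True); uk,vk=M["m10"]/M["m00"],M["m01"]/M["m00"]; key=ray(s,uk,vk,.021)
print("key",uk,vk,ray(s,uk,vk,.023).round(4), ray(s,uk,vk,.02).round(4), M["m00"])
P=cloud(s)
dark=cv2.inRange(hsv,(0,0,40),(180,90,120))
D=P[sub>0]; z=D[:,2]
print("z hist",np.histogram(z,np.arange(-.006,.09,.006)))
post=D[(z>.058)&(z<.085)]; print("post pts",len(post),post.mean(0).round(4) if len(post) else "")
E
python3 jig.py wrist1.pkl 261 165
python3 - <<'E'
from h import *
import pickle
s=pickle.load(open("wrist1.pkl","rb"))
C=-np.array(s["R"]).T@s["t"];print(C)
a=[ray(s,u,v,.012) for u,v in [(228,106),(312,125),(283,233),(207,217)]];a=np.array(a);print(a.round(4))
d=a[0]-a[3]+a[1]-a[2];print("jig x ang",np.arctan2(d[1],d[0]), "len",np.linalg.norm(a[0]-a[3]),np.linalg.norm(a[0]-a[1]))
im=cv2.resize(s["image"][90:250,190:335],None,fx=3.6,fy=3.6,interpolation=cv2.INTER_CUBIC);cv2.imwrite("pics/jigc.png",im)
E
```

```text
ringpix [[109, 162, 197], [109, 162, 170], [109, 157, 162], [109, 158, 161], [109, 160, 159], [109, 158, 161], [108, 159, 112], [110, 149, 91], [107, 104, 93], [98, 4, 237]]
blue outer z.034 enc [ 0.5675 -0.1883] 0.0334 fit [ 0.5674 -0.1883] 0.0329
white floor z.014 enc [ 0.5677 -0.1884] 0.029 fit [ 0.5677 -0.1884] 0.0288
key 266.8157894736842 133.89473684210526 [ 0.5906 -0.1863  0.023 ] [ 0.5904 -0.1865  0.02  ] 38.0
z hist (array([1590, 5351, 3383, 5676,  214,  184, 2182,   25,  365,   60,   66,
         70,  344,    0,    0]), array([-0.006,  0.   ,  0.006,  0.012,  0.018,  0.024,  0.03 ,  0.036,
        0.042,  0.048,  0.054,  0.06 ,  0.066,  0.072,  0.078,  0.084]))
post pts 437 [ 0.5128 -0.194   0.0678]
[ 0.61129026 -0.16733708  0.31351327]
[[ 0.6023 -0.1427  0.012 ]
 [ 0.6125 -0.2258  0.012 ]
 [ 0.4963 -0.2395  0.012 ]
 [ 0.4867 -0.1568  0.012 ]]
jig x ang 0.11961123193198134 len 0.11646850123152258 0.08366937920922046
```

View pics/jigc.png

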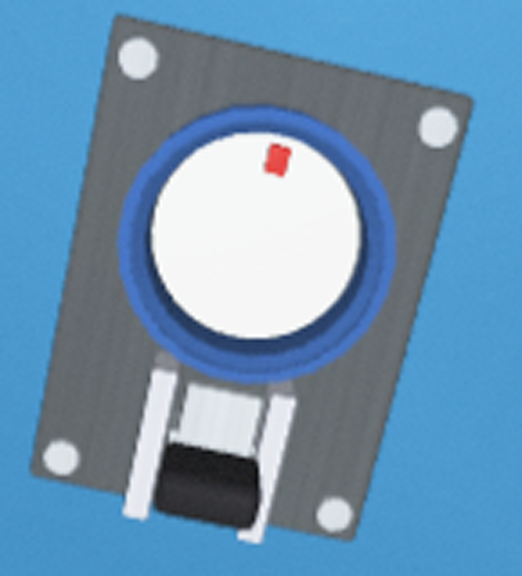

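Request:
play_rows(
  series=[
    [0, -0.01, -0.003, 3],
    [0, -0.035, -0.01, 9],
    [0, -0.065, -0.018, 16],
    [0, -0.1, -0.027, 23],
    [0, -0.135, -0.037, 30],
    [0, -0.17, -0.047, 37],
    [0, -0.205, -0.056, 44],
    [0, -0.24, -0.066, 51],
    [0, -0.27, -0.074, 58],
    [0, -0.295, -0.081, 63],
    [0, -0.303, -0.083, 66],
    [0, -0.303, -0.083, 66],
    [0, -0.303, -0.083, 66],
  ],
)

```text
t: 3.0
tcp_pos: [0.527, 0.1207, 0.1719]
tool_rot: [-0.649, 0.28, 0.649, 0.281]
force: [0.6, 0.5, 0.0]
finger_gap: 0.999
```

```bash
python3 - <<'E'
from h import *
import pickle
from scipy.spatial.transform import Rotation as Ro
s=snapshot("wrist"); cv2.imwrite("pics/wrist2.png",s["image"]); pickle.dump(s,open("wrist2.pkl","wb"))
S=manip.sense();print(S["t"],S["tcp_pos"],S["q"].round(2),Ro.from_quat(S["tool_rot"]).as_matrix().round(3))
hsv=cv2.cvtColor(s["image"],cv2.COLOR_BGR2HSV); m=cv2.inRange(hsv,(4,150,60),(17,255,255))
k,l,st,c=cv2.connectedComponentsWithStats(m)
P=cloud(s)
for i in range(1,k):
    if st[i,4]>300:
        Q=P[l==i]; print(c[i],st[i],Q.mean(0).round(3),np.histogram(Q[:,2],np.arange(0,.07,.005))[0])
E
```

```text
3.05 [0.52706302 0.12059221 0.17180443] [0.02 0.5  1.7  0.   0.94 2.4 ] [[-0.    -0.729 -0.685]
 [ 0.001 -0.685  0.729]
 [-1.    -0.     0.001]]
[236.70816864  18.7654809 ] [ 192    0   88   46 3036] [0.631 0.032 0.031] [   0   23   67   68   76 1394 1202   45   41   41   30   21   16    0]
[423.06614996 176.54812545] [ 377  138   94   79 5548] [0.414 0.012 0.038] [  50  144  162  163  188 1225 1853  122  135  138  137  156 1043    1]
[251.53003678 176.04699632] [ 224  147   56   57 2447] [0.53  0.123 0.032] [   3   28   31   26  156 1642   13   15   16  292  215    0    0    0]
```

View pics/wrist2.png

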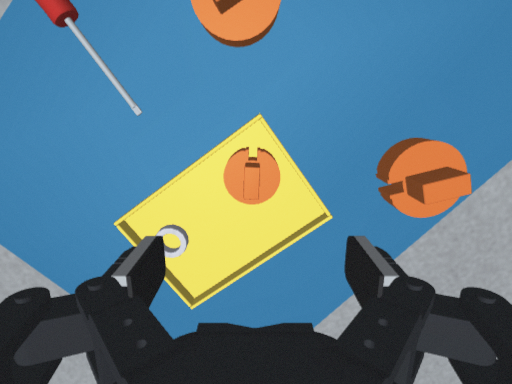

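The tray cap is at (252,176), with its notch at the top (254,152) and its rib (251,181) nearly upright in the image. It's the smallest of the three. Next I'll measure its centre and rib angle.

```bash
python3 - <<'E'
from h import *
import pickle
s=pickle.load(open("wrist2.pkl","rb"));P=cloud(s)
hsv=cv2.cvtColor(s["image"],cv2.COLOR_BGR2HSV); m=cv2.inRange(hsv,(4,150,60),(17,255,255))
k,l,st,c=cv2.connectedComponentsWithStats(m); i=l[190,235]; mm=(l==i)
rib=(mm&(P[...,2]>.044)).astype(np.uint8); 
yx=np.argwhere(rib); w=np.array([ray(s,u,v,.05)[:2] for v,u in yx]).astype(np.float32)
r=cv2.minAreaRect(w*1000); print("rib rect mm",r); b=cv2.boxPoints(r); print(b.round(1))
pc=w-w.mean(0); e=np.linalg.eigh(pc.T@pc)[1][:,1]; print("rib mean",w.mean(0),"dir deg",np.degrees(np.arctan2(e[1],e[0])))
cn=max(cv2.findContours(mm.astype(np.uint8),cv2.RETR_EXTERNAL,cv2.CHAIN_APPROX_NONE)[0],key=len)
h=cv2.convexHull(cn)[:,0]; p=np.array([ray(s,u,v,.026)[:2] for u,v in h])
# keep top rim: fit with far side
print("enc",cv2.minEnclosingCircle(p.astype(np.float32)))
A=np.c_[2*p,np.ones(len(p))]; x=np.linalg.lstsq(A,(p**2).sum(1),rcond=None)[0]; ctr=x[:2];print("fit",ctr,np.sqrt(x[2]+ctr@ctr))
yel=cv2.inRange(hsv,(20,100,80),(35,255,255)); sub=np.zeros_like(yel); sub[150:163,244:264]=255
q=np.argwhere(yel&sub)
n=np.mean([ray(s,u,v,.004)[:2] for v,u in q],0); d=n-ctr; print("notch",n,len(q),np.degrees(np.arctan2(d[1],d[0])))
im=cv2.resize(s["image"][130:220,200:300],None,fx=6,fy=6,interpolation=cv2.INTER_CUBIC);cv2.imwrite("pics/capc.png",im)
E
```

```text
rib rect mm ((531.2973022460938, 124.26998901367188), (30.595218658447266, 41.37763214111328), 87.89884185791016)
[[510.1 109.7]
 [551.4 108.2]
 [552.5 138.8]
 [511.2 140.3]]
rib mean [0.5287155  0.12401538] dir deg 132.57173
enc ((0.5291938781738281, 0.12373045831918716), 0.028743844479322433)
fit [0.52898254 0.12360106] 0.028016688631174014
notch [0.54138956 0.10893828] 58 -49.76353035755692
```

View pics/capc.png

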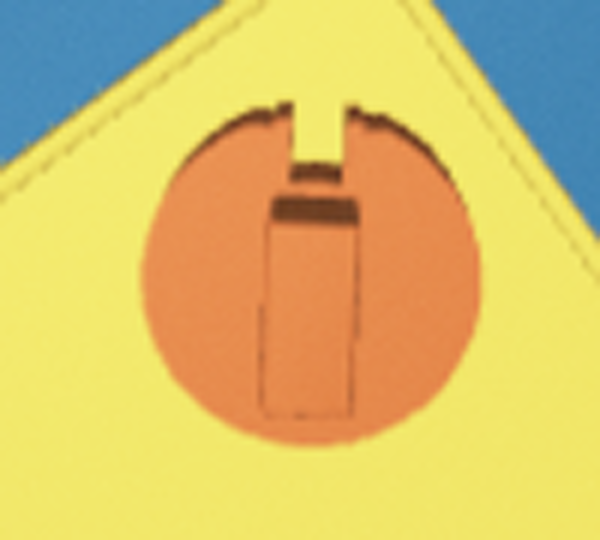

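```bash
python3 - <<'E'
from h import *
import pickle
s=pickle.load(open("wrist2.pkl","rb"))
g=lambda x,y:(200+x/6,130+y/6)
a=ray(s,*g(314,223),.05);b=ray(s,*g(306.5,413.5),.05);d=a-b
print(a,b,(a+b)/2,np.linalg.norm(d),np.degrees(np.arctan2(d[1],d[0])))
S=manip.sense(); from scipy.spatial.transform import Rotation as Ro
R=Ro.from_quat(S["tool_rot"]).as_matrix(); print(S["tcp_pos"],np.degrees(np.arctan2(-R[1,2],-R[0,2])))
c=np.array([.529,.1237,.029]); print(R.T@(c-S["tcp_pos"]))
E
```

```text
[0.53751279 0.11306234 0.05      ] [0.51812661 0.13541507 0.05      ] [0.5278197 0.1242387 0.05     ] 0.02958831259660157 -49.06539388150858
[0.52706302 0.12059221 0.17180443] -46.769615258263705
[ 0.14280636 -0.00348869  0.00082889]
```

The rib length is 29.6 mm (expected 30), its angle is -49°, and its centre is (0.5285, 0.124). All of these agree, so I'll descend and grip.

Request:
play_rows(
  series=[
    [0.01, -0.001, 0, 0.8],
    [0.035, -0.002, 0, 1.6],
    [0.065, -0.0035, 0.0005, 2.4],
    [0.095, -0.0035, 0.0005, 2.4],
    [0.12, -0.0035, 0.0005, 2.4],
    [0.135, -0.0035, 0.0005, 2.4],
    [0.14, -0.0035, 0.0005, 2.4],
    [0.141, -0.0035, 0.0005, 2.4],
    [0.141, -0.0035, 0.0005, 2.4],
  ],
)

```text
t: 3.95
tcp_pos: [0.5297, 0.1231, 0.0311]
tool_rot: [0.643, -0.294, -0.643, -0.295]
force: [1.3, -0.2, 1.2]
finger_gap: 0.998
```

Request:
play_rows(
  series=[
    [0, 0, 0, 0],
    [0, 0, 0, 0],
    [0, 0, 0, 0],
    [0, 0, 0, 0],
    [0, 0, 0, 0],
    [0, 0, 0, 0],
    [0, 0, 0, 0],
    [0, 0, 0, 0],
    [0, 0, 0, 0],
    [0, 0, 0, 0],
  ],
  claw=0,
  force=38,
)

```text
t: 4.95
tcp_pos: [0.5299, 0.1231, 0.0314]
tool_rot: [0.643, -0.294, -0.643, -0.295]
force: [-1.7, -0.3, 5.6]
finger_gap: 0.154
```

Request:
play_rows(
  series=[
    [-0.003, 0, 0, 0],
    [-0.01, 0, 0, 0],
    [-0.025, 0, 0, 0],
    [-0.05, 0, 0, 0],
    [-0.08, 0, 0, 0],
    [-0.1, 0, 0, 0],
    [-0.11, 0, 0, 0],
    [-0.11, 0, 0, 0],
    [-0.11, 0, 0, 0],
  ],
)

```text
t: 5.85
tcp_pos: [0.5291, 0.123, 0.1408]
tool_rot: [-0.643, 0.294, 0.643, 0.295]
force: [-0.2, 0.8, -1.5]
finger_gap: 0.154
```

```bash
python3 - <<'E'
from h import *
import pickle
from scipy.spatial.transform import Rotation as Ro
s=snapshot("wrist"); cv2.imwrite("pics/wrist3.png",s["image"]); pickle.dump(s,open("wrist3.pkl","wb"))
S=manip.sense();R=Ro.from_quat(S["tool_rot"]).as_matrix();print(S["t"],S["tcp_pos"],S["q"].round(2),S["force"],S["finger_gap"],np.degrees(np.arctan2(-R[1,2],-R[0,2])))
im=cv2.resize(s["image"][130:280,180:330],None,fx=4,fy=4,interpolation=cv2.INTER_CUBIC);cv2.imwrite("pics/w3c.png",im)
print(R.T@(np.array([.5676,-.1884,.1414])-S["tcp_pos"]))
E
```

```text
5.9 [0.52885363 0.12296829 0.1403319 ] [0.02 0.55 1.72 0.   0.87 2.45] [-0.13938972  0.28612471 -0.92669607] 0.1495098365425753 -49.20594481192624
[-0.0013506   0.17409733 -0.26103818]
```

View pics/w3c.png

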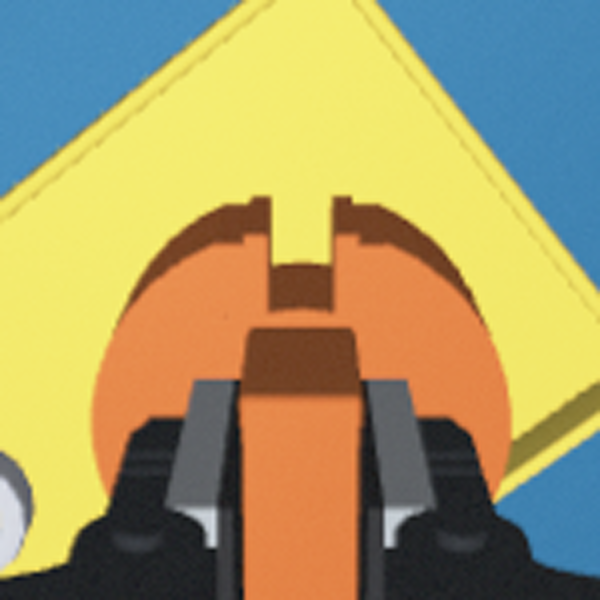

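```bash
python3 - <<'E'
from h import *
import pickle
from scipy.spatial.transform import Rotation as Ro
s=pickle.load(open("wrist3.pkl","rb")); S=manip.sense();R=Ro.from_quat(S["tool_rot"]).as_matrix()
hsv=cv2.cvtColor(s["image"],cv2.COLOR_BGR2HSV)
m=cv2.inRange(hsv,(4,120,170),(17,255,255))
k,l,st,c=cv2.connectedComponentsWithStats(m); i=l[220,215]; mm=(l==i)
P=cloud(s); print("disc z",np.median(P[215:235,208:225,2]), np.median(P[270:280,245:265,2]))
h=cv2.convexHull(np.argwhere(mm)[:,::-1].astype(np.int32))[:,0]
h=np.array([q for q in h if q[1]<248 and not(240<q[0]<270 and q[1]>0)])
for z in (.133,.135,.137):
    p=np.array([ray(s,u,v,z)[:2] for u,v in h]);A=np.c_[2*p,np.ones(len(p))]; x=np.linalg.lstsq(A,(p**2).sum(1),rcond=None)[0]; r=np.sqrt(x[2]+x[:2]@x[:2])
    # fixed-radius fit
    from scipy.optimize import least_squares
    f=least_squares(lambda c:np.hypot(*(p-c).T)-.028,x[:2])
    d=np.r_[f.x,z]-S["tcp_pos"]; print(z,len(h),x[:2],r,f.x,np.abs(f.fun).max(),"tool off",(R.T@d).round(4))
E
```

```text
disc z 0.13516301907390227 0.15927521207985817
0.133 22 [0.52752946 0.12512912] 0.028227332371669626 [0.52772982 0.12489869] 0.000537133328613916 tool off [ 0.0073 -0.0004  0.0022]
0.135 22 [0.52812483 0.12444341] 0.02785123806326036 [0.52799185 0.12459753] 0.0002479929851377724 tool off [ 0.0053 -0.0004  0.0018]
0.137 22 [0.52872019 0.1237577 ] 0.027475143754856813 [0.52824761 0.12430576] 0.0006885297059358204 tool off [ 0.0033 -0.0004  0.0014]
```

Request:
play_rows(
  series=[
    [0, 0.007, -0.01, -2],
    [0, 0.02, -0.03, -7],
    [0, 0.037, -0.056, -13],
    [0, 0.055, -0.083, -19],
    [0, 0.073, -0.11, -25],
    [0, 0.091, -0.138, -31],
    [0, 0.11, -0.167, -37],
    [0, 0.128, -0.194, -42],
    [0, 0.145, -0.22, -46],
    [0, 0.16, -0.242, -50],
    [0.005, 0.17, -0.257, -53],
    [0.02, 0.173, -0.262, -54],
    [0.025, 0.173, -0.262, -54],
    [0.025, 0.173, -0.262, -54],
    [0.025, 0.173, -0.262, -54],
  ],
)

```text
t: 7.4
tcp_pos: [0.5684, -0.1869, 0.1143]
tool_rot: [-0.705, -0.031, 0.708, -0.029]
force: [-0.5, -0.9, -1.2]
finger_gap: 0.149
```

```bash
python3 - <<'E'
from h import *
import pickle
from scipy.spatial.transform import Rotation as Ro
s=snapshot("wrist"); cv2.imwrite("pics/wrist4.png",s["image"]); pickle.dump(s,open("wrist4.pkl","wb"))
S=manip.sense();R=Ro.from_quat(S["tool_rot"]).as_matrix();print(S["t"],S["tcp_pos"],S["q"].round(2),S["force"],S["finger_gap"],np.degrees(np.arctan2(-R[1,2],-R[0,2])))
im=cv2.resize(s["image"][80:280,150:360],None,fx=3,fy=3,interpolation=cv2.INTER_CUBIC);cv2.imwrite("pics/w4c.png",im)
E
```

```text
7.45 [ 0.56883557 -0.187083    0.11481801] [-0.5   0.64  1.6   0.    0.9   0.98] [ 0.1322702  -0.25831688 -0.80227546] 0.15537218276108808 4.854934313636684
```

View pics/w4c.png

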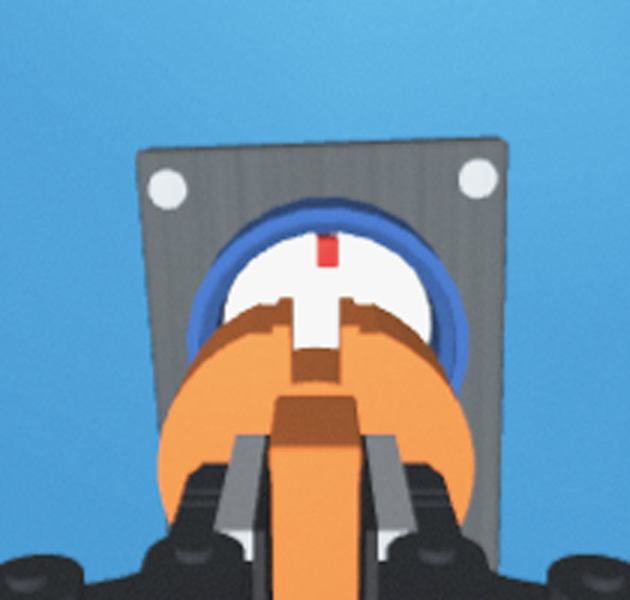

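The picture shows the cap above the nest, with the key at crop (327,250) and the notch at (316,325). The alignment looks good. I'll re-measure the nest and cap centres from this view.

```bash
python3 - <<'E'
from h import *
import pickle
from scipy.optimize import least_squares
from scipy.spatial.transform import Rotation as Ro
s=pickle.load(open("wrist4.pkl","rb")); S=manip.sense();R=Ro.from_quat(S["tool_rot"]).as_matrix()
hsv=cv2.cvtColor(s["image"],cv2.COLOR_BGR2HSV)
def fit(h,z,r):
    p=np.array([ray(s,u,v,z)[:2] for u,v in h]); f=least_squares(lambda c:np.hypot(*(p-c).T)-r,p.mean(0)-[.02,0]); return f.x.round(4),np.abs(f.fun).max().round(4),len(h)
m=cv2.inRange(hsv,(4,120,170),(17,255,255)); k,l,st,c=cv2.connectedComponentsWithStats(m); 
i=l[80+400//3,150+230//3]; mm=l==i
zt=S["tcp_pos"][2]-.0054
h=cv2.convexHull(np.argwhere(mm)[:,::-1].astype(np.int32))[:,0]; h=[q for q in h if q[1]<240 and not 240<q[0]<268]
print("cap",fit(h,zt,.028),"tcp",S["tcp_pos"])
red=cv2.inRange(hsv,(0,150,100),(6,255,255))|cv2.inRange(hsv,(174,150,100),(180,255,255)); red[:150]=0;red[175:]=0;red[:,:245]=0;red[:,275:]=0
yx=np.argwhere(red); c=yx.mean(0)[::-1]; print("key",c,len(yx),yx.min(0),yx.max(0),ray(s,*c,.021).round(4))
wh=cv2.inRange(hsv,(0,0,150),(180,60,255)); k,l,st,_=cv2.connectedComponentsWithStats(wh|red); w=l==l[80+290//3,150+260//3]
h=cv2.convexHull(np.argwhere(w)[:,::-1].astype(np.int32))[:,0]; h=[q for q in h if q[1]<182]
print("floor",fit(h,.014,.0292),h[:3])
bl=cv2.inRange(hsv,(108,130,60),(125,255,170)); k,l,st,_=cv2.connectedComponentsWithStats(bl); i=1+np.argmax(st[1:,4]); print(st[i])
h=cv2.convexHull(np.argwhere(l==i)[:,::-1].astype(np.int32))[:,0]; h=[q for q in h if q[1]<190]
for r in (.0329,.0334): print("rim",fit(h,.034,r))
E
```

```text
cap (array([ 0.5677, -0.1853]), np.float64(0.0005), 18) tcp [ 0.56883557 -0.187083    0.11481801]
key [258.5 163.5] 60 [159 256] [168 261] [ 0.5905 -0.1862  0.021 ]
floor (array([ 0.5658, -0.1886]), np.float64(0.0007), 15) [array([225, 181], dtype=int32), array([226, 177], dtype=int32), array([229, 171], dtype=int32)]
[216 155  76  41 257]
rim (array([ 0.5669, -0.1882]), np.float64(0.0006), 14)
rim (array([ 0.5663, -0.1883]), np.float64(0.0008), 14)
```

Request:
play_rows(
  series=[
    [0.003, 0.0008, 0, -0.5],
    [0.012, 0.0017, 0, -0.5],
    [0.027, 0.0017, 0, -0.5],
    [0.039, 0.0017, 0, -0.5],
    [0.046, 0.0017, 0, -0.5],
    [0.049, 0.0017, 0, -0.5],
    [0.049, 0.0017, 0, -0.5],
    [0.049, 0.0017, 0, -0.5],
    [0.049, 0.0017, 0, -0.5],
  ],
)

```text
t: 8.35
tcp_pos: [0.5693, -0.1889, 0.0664]
tool_rot: [-0.706, -0.033, 0.707, -0.033]
force: [0.5, 0.3, -0.4]
finger_gap: 0.154
```

```bash
cat > st.py <<'E'
from h import *
from scipy.spatial.transform import Rotation as Ro
S=manip.sense();R=Ro.from_quat(S["tool_rot"]).as_matrix();print(round(S["t"],2),S["tcp_pos"].round(4),"F",S["force"].round(2),"M",S["ft_torque"].round(3),S["finger_gap"].round(3),"ang",np.degrees(np.arctan2(-R[1,2],-R[0,2])).round(2),"tilt",R[:,0].round(3))
E
python3 st.py
```

```text
Traceback (most recent call last):
  File "st.py", line 3, in <module>
    S=manip.sense();R=Ro.from_quat(S["tool_rot"]).as_matrix();print(round(S["t"],2),S["tcp_pos"].round(4),"F",S["force"].round(2),"M",S["ft_torque"].round(3),S["finger_gap"].round(3),"ang",np.degrees(np.arctan2(-R[1,2],-R[0,2])).round(2),"tilt",R[:,0].round(3))
                                                                                                                                                              ^^^^^^^^^^^^^^^^^^^^^
AttributeError: 'float' object has no attribute 'round'
```

Request:
play_rows(
  series=[
    [0.001, 0, 0, 0],
    [0.002, 0, 0, 0],
    [0.003, 0, 0, 0],
    [0.004, 0, 0, 0],
    [0.005, 0, 0, 0],
    [0.006, 0, 0, 0],
    [0.006, 0, 0, 0],
  ],
)

```text
t: 9.05
tcp_pos: [0.5691, -0.1889, 0.0601]
tool_rot: [-0.706, -0.033, 0.707, -0.033]
force: [-0.1, -0.2, -0.9]
finger_gap: 0.155
```

```bash
sed -i 's/S\["finger_gap"\].round(3)/round(float(S["finger_gap"]),3)/' st.py; python3 st.py
```

```text
9.05 [ 0.5691 -0.1889  0.0601] F [-0.06 -0.22 -0.93] M [-0.034 -0.021 -0.021] 0.155 ang 5.35 tilt [-0.002  0.001 -1.   ]
```

Request:
play_rows(
  series=[
    [0.001, 0, 0, 0],
    [0.002, 0, 0, 0],
    [0.003, 0, 0, 0],
    [0.004, 0, 0, 0],
    [0.004, 0, 0, 0],
  ],
)

```text
t: 9.55
tcp_pos: [0.569, -0.1888, 0.056]
tool_rot: [-0.706, -0.033, 0.707, -0.033]
force: [-0.6, 0.0, -0.4]
finger_gap: 0.152
```

Request:
play_rows(
  series=[
    [0.001, 0, 0, 0],
    [0.002, 0, 0, 0],
    [0.003, 0, 0, 0],
    [0.003, 0, 0, 0],
  ],
)

```text
t: 9.95
tcp_pos: [0.5689, -0.1887, 0.0528]
tool_rot: [-0.706, -0.034, 0.707, -0.033]
force: [-0.4, -0.4, -1.5]
finger_gap: 0.156
```

```bash
python3 st.py
```

```text
9.95 [ 0.5689 -0.1887  0.0528] F [-0.44 -0.36 -1.48] M [-0.009 -0.026  0.007] 0.156 ang 5.35 tilt [-0.002  0.001 -1.   ]
```

Free so far. The key's top should be met near TCP z = 0.050, so I'll continue gently.

Request:
play_rows(
  series=[
    [0.001, 0, 0, 0],
    [0.002, 0, 0, 0],
    [0.003, 0, 0, 0],
    [0.003, 0, 0, 0],
    [0.003, 0, 0, 0],
  ],
)

```text
t: 10.45
tcp_pos: [0.5689, -0.1887, 0.0498]
tool_rot: [-0.706, -0.034, 0.707, -0.033]
force: [1.0, 0.7, 0.3]
finger_gap: 0.154
```

```bash
python3 st.py
```

```text
10.45 [ 0.5689 -0.1887  0.0498] F [0.96 0.71 0.28] M [-0.017  0.02   0.009] 0.154 ang 5.35 tilt [-0.002  0.001 -1.   ]
```

Request:
play_rows(
  series=[
    [0.0005, 0, 0, 0],
    [0.001, 0, 0, 0],
    [0.0015, 0, 0, 0],
    [0.0015, 0, 0, 0],
    [0.0015, 0, 0, 0],
  ],
)

```text
t: 10.95
tcp_pos: [0.5689, -0.1887, 0.0482]
tool_rot: [-0.706, -0.034, 0.707, -0.032]
force: [-0.1, -0.5, -0.9]
finger_gap: 0.152
```

```bash
python3 st.py
```

```text
10.95 [ 0.5689 -0.1887  0.0482] F [-0.13 -0.47 -0.9 ] M [-0.021  0.008 -0.037] 0.152 ang 5.35 tilt [-0.002  0.001 -1.   ]
```

No support at the key's height, so the notch is over the key. I'll go on down to the floor (TCP about 0.0415).

Request:
play_rows(
  series=[
    [0.001, 0, 0, 0],
    [0.002, 0, 0, 0],
    [0.003, 0, 0, 0],
    [0.004, 0, 0, 0],
    [0.0045, 0, 0, 0],
    [0.0045, 0, 0, 0],
  ],
)

```text
t: 11.55
tcp_pos: [0.5688, -0.1887, 0.0436]
tool_rot: [-0.706, -0.034, 0.707, -0.032]
force: [-0.4, 0.9, -0.0]
finger_gap: 0.157
```

Request:
play_rows(
  series=[
    [0.0005, 0, 0, 0],
    [0.001, 0, 0, 0],
    [0.0015, 0, 0, 0],
    [0.0015, 0, 0, 0],
    [0.0015, 0, 0, 0],
  ],
)

```text
t: 12.05
tcp_pos: [0.5688, -0.1887, 0.0421]
tool_rot: [-0.705, -0.034, 0.707, -0.032]
force: [0.5, -0.3, -0.2]
finger_gap: 0.154
```

```bash
python3 st.py
```

```text
12.05 [ 0.5688 -0.1887  0.0421] F [ 0.5  -0.33 -0.17] M [-0.004 -0.02   0.   ] 0.154 ang 5.35 tilt [-0.002  0.002 -1.   ]
```

Request:
play_rows(
  series=[
    [0.0004, 0, 0, 0],
    [0.0008, 0, 0, 0],
    [0.0012, 0, 0, 0],
    [0.0012, 0, 0, 0],
  ],
)

```text
t: 12.45
tcp_pos: [0.5688, -0.1887, 0.0414]
tool_rot: [-0.706, -0.034, 0.707, -0.033]
force: [-1.2, 0.1, 3.9]
finger_gap: 0.15
```

```bash
python3 st.py
```

```text
12.45 [ 0.5688 -0.1887  0.0414] F [-1.19  0.05  3.95] M [ 0.07   0.181 -0.03 ] 0.15 ang 5.36 tilt [-0.002  0.001 -1.   ]
```

Contact with the floor came at the expected height (TCP 0.0414, 4 N). Now I'll release, rise and look.

Request:
play_rows(
  series=[
    [0, 0, 0, 0],
    [0, 0, 0, 0],
    [0, 0, 0, 0],
    [0, 0, 0, 0],
    [0, 0, 0, 0],
    [-0.005, 0, 0, 0],
    [-0.02, 0, 0, 0],
    [-0.045, 0, 0, 0],
    [-0.075, 0, 0, 0],
    [-0.1, 0, 0, 0],
    [-0.115, 0, 0, 0],
    [-0.12, 0, 0, 0],
    [-0.12, 0, 0, 0],
  ],
  claw=50,
)

```text
t: 13.75
tcp_pos: [0.5696, -0.1891, 0.1629]
tool_rot: [0.706, 0.033, -0.706, 0.033]
force: [-0.5, 0.2, 0.3]
finger_gap: 0.501
```

```bash
python3 st.py; python3 - <<'E'
from h import *
import pickle
s=snapshot("wrist"); cv2.imwrite("pics/wrist5.png",s["image"]); pickle.dump(s,open("wrist5.pkl","wb"))
P=cloud(s)
hsv=cv2.cvtColor(s["image"],cv2.COLOR_BGR2HSV); m=cv2.inRange(hsv,(4,120,60),(17,255,255))
k,l,st,c=cv2.connectedComponentsWithStats(m)
for i in range(1,k):
    if st[i,4]>300:
        Q=P[l==i]; z=Q[:,2]; print(c[i],st[i],Q.mean(0).round(4),"disc z",np.median(z[(z>.02)&(z<.05)]),"rib z",np.median(z[z>.05]) )
E
```

```text
13.75 [ 0.5696 -0.1891  0.1629] F [-0.54  0.24  0.27] M [0.008 0.019 0.001] 0.501 ang 5.36 tilt [ 0.  0. -1.]
[37.89326765 69.22570533] [   0   20   88   95 6699] [0.6477 0.0024 0.0335] disc z 0.029981171810338072 rib z 0.06224275309877128
[254.33957508 181.88944905] [ 225  151   60   61 2777] [ 0.5698 -0.1872  0.0415] disc z 0.03591217673637804 rib z 0.05979760905120573
[ 50.21798091 292.39276745] [  12  268   82   65 1991] [0.431  0.0116 0.0321] disc z 0.03016366079465819 rib z 0.061767591199871665
```

View pics/wrist5.png

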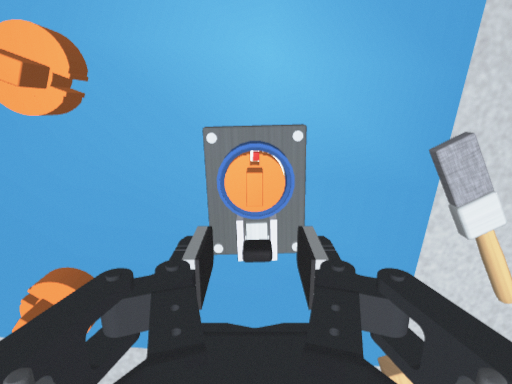

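The cap is home: disc top at 0.036 m (expected 0.036) and rib top at 0.060 m. The red key shows inside the notch at (255,155), and the latch post is still back at (257,250). Next I'll shut the gripper and go behind the post.

Request:
play_rows(
  series=[
    [0, 0, 0.005, 0],
    [0, 0, 0.02, -0.5],
    [0, 0.001, 0.045, -1.2],
    [0, 0.001, 0.07, -1.2],
    [0, 0.001, 0.086, -1.2],
    [0, 0.001, 0.09, -1.2],
    [0.01, 0.001, 0.09, -1.2],
    [0.03, 0.001, 0.09, -1.2],
    [0.055, 0.001, 0.09, -1.2],
    [0.08, 0.001, 0.09, -1.2],
    [0.09, 0.001, 0.09, -1.2],
    [0.09, 0.001, 0.09, -1.2],
  ],
  claw=0,
)

```text
t: 15.0
tcp_pos: [0.4789, -0.1974, 0.07]
tool_rot: [-0.704, -0.042, 0.708, -0.039]
force: [0.5, 0.2, -0.5]
finger_gap: 0.002
```

```bash
python3 st.py; python3 - <<'E'
from h import *
s=snapshot("scene"); im=cv2.resize(s["image"][130:260,120:290],None,fx=4,fy=4,interpolation=cv2.INTER_CUBIC); cv2.imwrite("pics/scene6.png",im)
s=snapshot("wrist"); cv2.imwrite("pics/wrist6.png",s["image"])
E
```

```text
15.0 [ 0.4789 -0.1974  0.07  ] F [ 0.48  0.22 -0.48] M [-0.028  0.006  0.07 ] 0.002 ang 6.58 tilt [-0.005  0.003 -1.   ]
```

View pics/scene6.png

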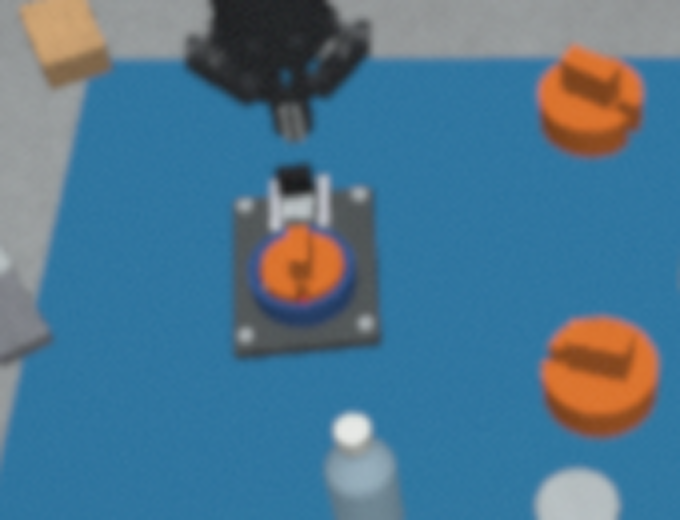

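View pics/wrist6.png

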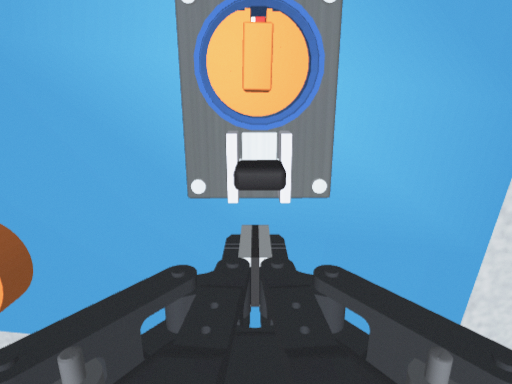

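The fingers are shut behind the post (post at (260,175), fingertips at (256,235) in the wrist view) and lined up with it. I'll lower to z about 0.050 and push in.

Request:
play_rows(
  series=[
    [0.005, 0, 0, 0],
    [0.014, 0, 0, 0],
    [0.02, 0, 0, 0],
    [0.02, 0, -0.002, 0],
    [0.02, 0, -0.005, 0],
    [0.02, 0, -0.008, 0],
    [0.02, 0, -0.011, 0],
    [0.02, 0, -0.014, 0],
    [0.02, 0, -0.016, 0],
    [0.02, 0, -0.016, 0],
  ],
)

```text
t: 16.1
tcp_pos: [0.4959, -0.1964, 0.052]
tool_rot: [-0.705, -0.041, 0.706, -0.04]
force: [-1.1, 0.0, 1.4]
finger_gap: -0.004
```

```bash
python3 st.py
```

```text
16.1 [ 0.4959 -0.1964  0.052 ] F [-1.15  0.02  1.43] M [-0.106  0.122  0.031] -0.004 ang 6.59 tilt [-0.001  0.001 -1.   ]
```

Request:
play_rows(
  series=[
    [0, 0, -0.001, 0],
    [0, 0, -0.003, 0],
    [0, 0, -0.005, 0],
    [0, 0, -0.007, 0],
    [0, 0, -0.008, 0],
    [0, 0, -0.008, 0],
  ],
)

```text
t: 16.7
tcp_pos: [0.504, -0.1954, 0.052]
tool_rot: [-0.706, -0.041, 0.706, -0.04]
force: [-1.6, -1.3, 1.0]
finger_gap: -0.001
```

```bash
python3 st.py
```

```text
16.7 [ 0.504  -0.1954  0.052 ] F [-1.56 -1.31  1.04] M [-0.049  0.263  0.047] -0.001 ang 6.59 tilt [-0.001  0.001 -1.   ]
```

Request:
play_rows(
  series=[
    [0, 0, -0.001, 0],
    [0, 0, -0.002, 0],
    [0, 0, -0.003, 0],
    [0, 0, -0.003, 0],
  ],
)

```text
t: 17.1
tcp_pos: [0.5072, -0.195, 0.0519]
tool_rot: [-0.706, -0.041, 0.706, -0.04]
force: [-1.6, -0.3, 1.0]
finger_gap: -0.003
```

```bash
python3 st.py; python3 - <<'E'
from h import *
s=snapshot("wrist"); cv2.imwrite("pics/wrist7.png",s["image"])
E
```

```text
17.1 [ 0.5072 -0.195   0.0519] F [-1.58 -0.28  0.95] M [-0.106  0.33   0.031] -0.003 ang 6.59 tilt [-0.001  0.001 -1.   ]
```

View pics/wrist7.png

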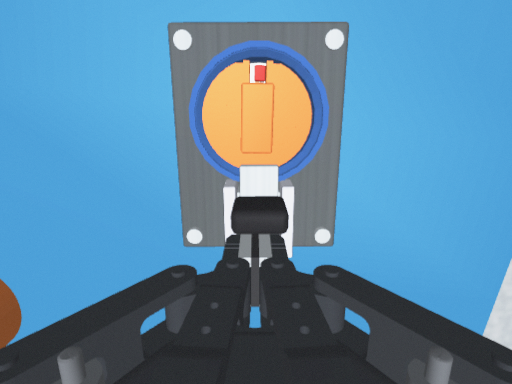

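The tongue at (258,180) is sliding over the rim towards the disc, and the cap is unmoved with the key still in the notch. I'll keep pushing to the stop.

Request:
play_rows(
  series=[
    [0, 0, -0.001, 0],
    [0, 0, -0.002, 0],
    [0, 0, -0.003, 0],
    [0, 0, -0.003, 0],
  ],
)

```text
t: 17.55
tcp_pos: [0.51, -0.1946, 0.0519]
tool_rot: [-0.705, -0.041, 0.706, -0.04]
force: [-3.8, -0.8, 1.1]
finger_gap: 0.002
```

```bash
python3 st.py
```

```text
17.55 [ 0.51   -0.1946  0.0519] F [-3.76 -0.84  1.12] M [-0.202  0.431 -0.037] 0.002 ang 6.6 tilt [-0.001  0.001 -1.   ]
```

Request:
play_rows(
  series=[
    [0, 0, -0.001, 0],
    [0, 0, -0.002, 0],
    [0, 0, -0.002, 0],
  ],
)

```text
t: 17.85
tcp_pos: [0.5101, -0.1946, 0.052]
tool_rot: [-0.704, -0.042, 0.708, -0.041]
force: [-7.6, -3.9, 4.9]
finger_gap: 0.001
```

```bash
python3 st.py
```

```text
17.85 [ 0.5101 -0.1946  0.052 ] F [-7.57 -3.89  4.87] M [-0.628  1.226  0.015] 0.001 ang 6.66 tilt [-0.005  0.001 -1.   ]
```

The force rises with no further travel, so the latch is at its stop. I'll back off, rise and check.

Request:
play_rows(
  series=[
    [0, 0, 0.002, 0],
    [0, 0, 0.008, 0],
    [0, 0, 0.016, 0],
    [0, 0, 0.022, 0],
    [-0.01, 0, 0.024, 0],
    [-0.035, 0, 0.024, 0],
    [-0.065, 0, 0.018, 0],
    [-0.09, 0, 0.01, 0],
    [-0.1, 0, 0, 0],
    [-0.11, 0, 0, 0],
    [-0.11, 0, 0, 0],
    [-0.11, 0, 0, 0],
  ],
)

```text
t: 19.05
tcp_pos: [0.5098, -0.1944, 0.1618]
tool_rot: [-0.704, -0.042, 0.708, -0.04]
force: [-0.3, 0.7, -0.7]
finger_gap: 0.004
```

```bash
python3 st.py; python3 - <<'E'
from h import *
import pickle
s=snapshot("wrist"); pickle.dump(s,open("wrist8.pkl","wb")); im=s["image"]; cv2.imwrite("pics/wrist8.png",im)
P=cloud(s); n=np.array([.5676,-.1884]); u=np.array([np.cos(.115),np.sin(.115)])
Q=P[20:230,180:330].reshape(-1,3); X=(Q[:,:2]-n)@u; Y=(Q[:,:2]-n)@[-u[1],u[0]]
m=(abs(Q[:,2]-.07)<.003)&(abs(Y)<.016)&(X<-.02)&(X>-.08); print("post top",m.sum(),X[m].mean(),np.percentile(X[m],[2,98]),Y[m].mean())
m=(np.hypot(X,Y)<.024)&(abs(Y)>.011); print("disc z",np.median(Q[m,2]),m.sum()); m=(abs(X)<.01)&(abs(Y)<.004); print("rib z",np.median(Q[m,2]))
t=snapshot("top"); cv2.imwrite("pics/top8.png",t["image"])
E
```

```text
19.05 [ 0.5098 -0.1944  0.1618] F [-0.26  0.65 -0.74] M [0.011 0.008 0.008] 0.004 ang 6.66 tilt [-0.006  0.002 -1.   ]
post top 449 -0.041420883258561456 [-0.04700806 -0.03602083] 0.00013030826216766582
disc z 0.035872008953014664 1096
rib z 0.06029381637795645
```

View pics/wrist8.png

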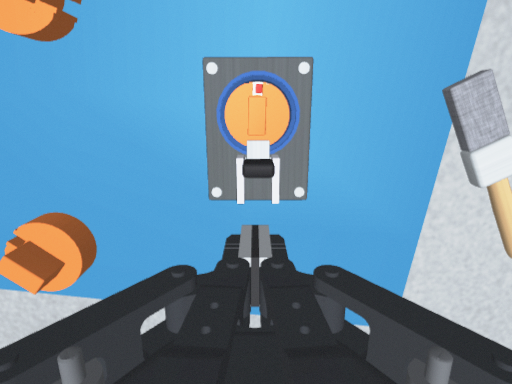

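View pics/top8.png

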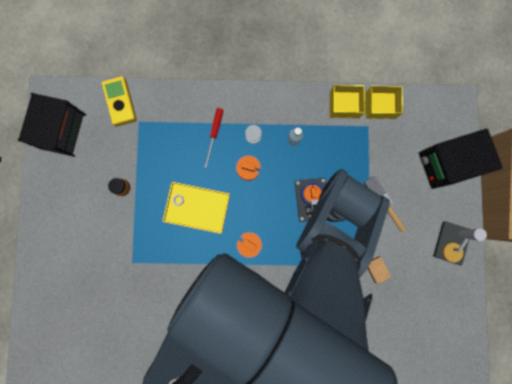

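The wrist view shows the tongue over the disc at (258,148). The post is 41.4 mm from the nest axis (expected 42), so the latch is in by about 16 mm. The top view shows the bystanders where they were, and the arm is clear. I'll hand it in.

```bash
python3 -c "
from station import manip; print(manip.sign_off())"
```

```text
the job is handed in; nothing more can be done
None
```

The cap is fully home in the nest with the latch pushed in over it, and I handed the job in at about 19 s. No verdict was reported.

- **Cap:** I took the smallest orange cap from the tray by its rib and turned it to the key's bearing as measured in the images (about 5.4°). It went into the nest and dropped straight over the key without resting on it, so no turning search was needed. It met the floor at the expected height with about 4 N.
- **Latch:** I released the cap, then pushed the post from behind with the fingers shut until it stopped. The force there was about 8–10 N.
- **Last checks:**
  - The disc top is at 35.9 mm (expected 36) and the rib top at 60.3 mm (expected 60).
  - The post is 41.4 mm from the nest axis (expected 42), so the latch is in by about 16 mm.
  - The gripper is clear of everything, and in the last pictures the bystanders look unmoved; the latest top view has the arm hiding part of the bench.
- **Disagreement:** while the cap hung over the nest, its position measured by camera differed from the arm's own reading by about 1.5–2 mm sideways. I went between the two, and it went in without any side force.

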